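Put the bench blocks away in their fitted trays

ROBOT

A 6-joint arm with a two-finger parallel gripper is mounted at the origin on a cart in front of the work surface, level with it; the furniture and walls round the work are solid. World frame = base frame: x ahead of the robot, y to its left, z up, the work surface at z = 0. Lengths are in mm, angles in degrees, forces in N, time in s.
With the tool pointing down it reaches from about 300 to 850 mm from the base axis. Payload 4.2 kg.
Tool frame: the origin (TCP) lies midway between the tips of the shut fingers; the grasp point (between the pads) lies 19 mm behind it; z points along the fingers, y is the line along which they close (so a half turn about z gives the same grasp; the last joint's range is limited). The gripper opens to 91 mm and grips with 3 to 60 N. Pads are 32 mm wide; open, the fingers measure 118 mm over their backs; the gripper's body (76 mm by 178 mm) begins 60 mm behind the grasp point.
Start: joints at [-1.146, 18.312, 89.639, -0, 72.044, -1.146], TCP at [575.016, 0, 213.976] pointing down, gripper open.
Joint ranges: [-177.97, 177.97], [-48.28, 115.42], [12.27, 149.76], [-77.06, 257.06], [2.81, 150.46], [-146.56, 146.56]. Speed limits (degrees/s): [147.25, 147.25, 180, 180, 180, 180].

INTERFACE

Orientations are given as [roll, pitch, yaw] about the fixed x, y, z axes, in that order (R = Rz(yaw) Ry(pitch) Rx(roll)).
In Python, from workcell import env gives the robot as it stands.
- The arm moves only by the tool jog_arm, never from a script. Its argument "steps" is one flat list of numbers, 5 for each row, row after row: the closure, from 0 (fully open) to 1 (shut), then the shift along the tool's x, y, z in cm, then the turn about the tool's z in degrees. A call has 1 to 20 rows; each row is the pose to reach, as a shift and turn from the pose commanded when the call began, along the tool's axes at that moment; what a row does not reach only later rows make up. A row lasts 1/10 s, in which the tool goes at most 50 mm and 8.59 degrees, less where a joint would pass 70% of its speed; a pose out of reach is approached as far as the arm can. A call with a gripper value outside its range is refused whole. The fingers move at their own pace and stop on an object; "force" is the grip in N (left out, the last holds). Time passes only in rows, so rows that repeat a pose let the fingers close. It gives the time, the measured TCP pose, the force and the opening at its end, in the units of the state.
- env.state(): the state, without advancing time (a new reading comes with each control period).
- env.grab_frame(name): name is "scene" or "side" or "wrist"; returns the picture (384x512x3 uint8, red, green, blue); there is no depth.
- env.camera_params(name): a dict with "fx", "fy", "cx", "cy" (pixels), "R" (3x3) and "t" (3): a world point X has camera coordinates R X + t. Camera axes: x right, y down, z forward; pixel columns grow to the right and rows downward; lengths in mm; the calibration is good to about 2 mm. A picture is of the moment at which its call begins: read the wrist's pose just before it. camera_params takes no time and is no camera call; for the wrist camera it gives the pose at the moment of the call.
- env.job_done(): hands the job in, once; it reports no verdict.
The state is a dict: "time_s": time; "qpos": joint angles; "qvel": joint speeds; "effort": joint torques, N m; "ee_pos": TCP position; "ee_rot": TCP orientation; "force": force on the tool from outside, world axes, zero at the start; "torque": the same for the moment, N m; "gripper_width": finger opening in mm.
Only numpy, scipy, OpenCV 4.12 (cv2) and the standard library are available. Lean on these libraries where they do the work, as an engineer would, in place of code of your own. Each camera call takes 0.05 s, during which the arm holds its last target. There are 200 camera calls.

TASK

Put the four blocks on the bench away: set the grey sharpening stone, the cork sanding block, the brown hardwood block and the pale beech wedge each flat in the one of the four wooden trays whose recess fits its length and width, lying lengthwise in it and down on the tray's floor inside the rim. Leave the file and the dividers where they lie.

Things in the scene. Friction and masses are not known exactly. Their poses are not given: they have to be found in the camera images.
- oil_stone: grey rectangular sharpening stone, 50 mm wide, 150 mm long, 24 mm high. Origin at the centre of its underside, z up, y along its length, x across its width. Lies flat on the table.
- sanding_block: brown cork sanding block wrapped in worn abrasive paper, 62 mm wide, 104 mm long (108 with the paper), 33 mm high. Origin at the centre of its underside, z up, y along its length, x across its width. Lies flat on the table.
- hardwood_block: plain brown block of hardwood, 55 mm wide, 85 mm long, 42 mm high. Origin at the centre of its underside, z up, y along its length, x across its width. Lies flat on the table.
- wood_wedge: pale beech wedge, 110 mm long, 22 mm high everywhere; seen from above it tapers evenly from 32 mm wide at its +y end to 8 mm at its -y end (20 mm at the middle). Origin at the centre of its underside, z up, y along its length, x across its width. Lies flat on the table.
- stone_tray: longest tray: fixed wooden tray with a brown cork floor, made for the sharpening stone. Outside 80 x 180 mm, recess 64 mm wide (x) x 164 mm long (y), 7 mm of play all round. Recess floor 5 mm above the table, rim 13 mm above the table; a 50 mm wide gap in the rim midway along each long side leaves room for the fingers. Origin at the centre of the underside, z up; y along the tray's length, x across it. It does not move.
- sanding_tray: widest tray: fixed wooden tray with a brown cork floor, made for the sanding block. Outside 92 x 138 mm, recess 76 mm wide (x) x 122 mm long (y), 7 mm of play all round. Recess floor 5 mm above the table, rim 13 mm above the table; a 50 mm wide gap in the rim midway along each long side leaves room for the fingers. Origin at the centre of the underside, z up; y along the tray's length, x across it. It does not move.
- block_tray: shortest tray: fixed wooden tray with a brown cork floor, made for the hardwood block. Outside 85 x 115 mm, recess 69 mm wide (x) x 99 mm long (y), 7 mm of play all round. Recess floor 5 mm above the table, rim 13 mm above the table; a 50 mm wide gap in the rim midway along each long side leaves room for the fingers. Origin at the centre of the underside, z up; y along the tray's length, x across it. It does not move.
- wedge_tray: narrowest tray: fixed wooden tray with a brown cork floor, made for the wedge. Outside 62 x 140 mm, recess 46 mm wide (x) x 124 mm long (y), 7 mm of play all round. Recess floor 5 mm above the table, rim 13 mm above the table; a 50 mm wide gap in the rim midway along each long side leaves room for the fingers. Origin at the centre of the underside, z up; y along the tray's length, x across it. It does not move.
- half_round_file: bystander, to be left alone: half-round file with a brown wooden handle, 26 mm wide, 245 mm long, 26 mm high, lying among the trays. Origin at the centre of its underside, y along its length towards the handle.
- dividers: bystander, to be left alone: steel spring dividers, 45 mm wide, 139 mm long, 10 mm high, lying flat. Origin at the centre of its underside, y along its length.

How it is judged:
By the outcome, as a careful person would: the job done as asked, in the order asked, and still so for the second after the job is handed in, with the robot touching nothing.
It also fails if it takes over 93 s, if anything falls off the work surface, if the arm or the gripper's body presses on something with over 40 N, if the wrist force passes 120 N, or if a joint passes its speed limit or range.

## Working session

There is one attempt and no reset: what is moved stays moved. The work goes in short steps, Python scripts to look and compute and a tool call to move; the robot and the scene stay as the last step left them, time stands still between calls to the robot, and variables do not carry over. Pictures are saved under pics/ and viewed, on a budget of 14 in all, crops included, one or two more only if the job needs it, and the job is handed in when it is done.

Besides the shell and the picture viewer there is one more tool, called in YAML: its name, and indented under it one key for each argument. jog_arm: Moves the arm, as the interface text tells. Its arguments: {"type":"object","properties":{"steps":{"type":"array","items":{"type":"number"}},"force":{"type":"number"}},"required":["steps"]}

```bash
mkdir -p pics; ls; cat > h.py <<'E'
import numpy as np, cv2
from workcell import env
def grab(n,f):
    p=env.camera_params(n); im=env.grab_frame(n)[:,:,::-1].copy(); cv2.imwrite('pics/'+f+'.png',im); return p,im
def ray(p,u,v,z):
    R=np.array(p['R']);t=np.array(p['t']);d=R.T@np.array([(u-p['cx'])/p['fx'],(v-p['cy'])/p['fy'],1]);c=-R.T@t
    return (c+d*(z-c[2])/d[2])
def proj(p,X):
    c=np.array(p['R'])@np.array(X)+np.array(p['t']);return c[0]/c[2]*p['fx']+p['cx'],c[1]/c[2]*p['fy']+p['cy']
E
python3 - <<'E'
from h import *
print(env.state())
for n in ['scene','side','wrist']:
    p,im=grab(n,n+'0'); R=np.array(p['R']);print(n,p['fx'],p['cx'],p['cy'],-R.T@np.array(p['t']),R.round(2).tolist())
# rectified top view from scene on plane z=13: 1px=1mm... x 250..850 , y -400..400
E
```

```text
pics
{'time_s': 0.0, 'qpos': array([-1.14306229e+00,  1.83520169e+01,  8.97077303e+01, -1.69377626e-03,
        7.20428344e+01, -1.14647151e+00]), 'qvel': array([0.05609501, 0.07374184, 0.00674805, 0.09026444, 0.07423843,
       0.01143316]), 'effort': array([-5.01459035e-04, -4.12465632e+01, -2.31973493e+01,  7.28826877e-02,
        4.58198413e-02, -1.41870069e-04]), 'ee_pos': array([5.74488483e+02, 3.01664046e-02, 2.13107538e+02]), 'ee_rot': array([-1.79897407e+02, -4.42481680e-04,  9.00039325e+01]), 'force': array([0.58929879, 0.58864887, 0.4896577 ]), 'torque': array([ 0.01034492, -0.00085229, -0.01074013]), 'gripper_width': 91.31086959631617}
scene 483.83883266679834 250.39944981864826 184.97710803683788 [ -3.07116583 962.49095952 734.12082975] [[-0.85, -0.52, 0.01], [-0.29, 0.46, -0.84], [0.43, -0.72, -0.55]]
side 430.22441206314596 253.54857013641904 191.14776688341556 [ 461.78786428 -857.71646468  602.21320827] [[1.0, -0.06, 0.0], [-0.03, -0.53, -0.85], [0.05, 0.85, -0.53]]
wrist 309.03944203233334 260.5414806951273 194.9830174457667 [574.14449327  79.44282129 383.8371062 ] [[1.0, 0.0, -0.0], [0.0, -0.96, 0.28], [-0.0, -0.28, -0.96]]
```

View pics/scene0.png

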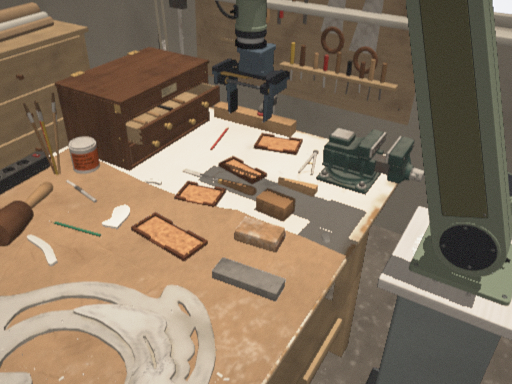

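View pics/side0.png

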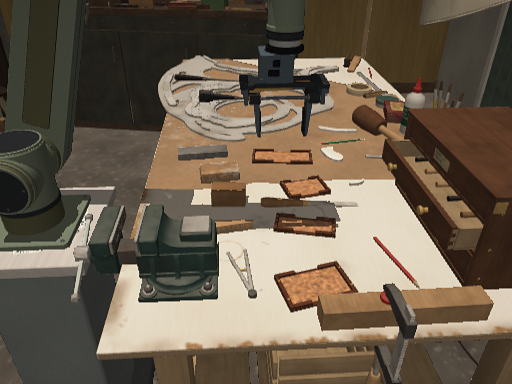

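View pics/wrist0.png

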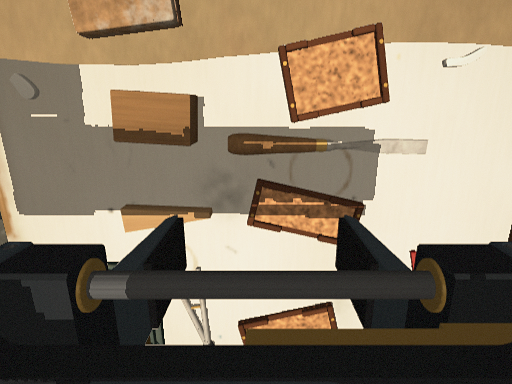

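The scene shows four blocks (stone at side 203,153; cork 220,172; hardwood 228,197; wedge 236,225) and trays at side (282,157), (306,187), (306,224), (315,285). I'll take wrist views further left, then further right.

jog_arm:
  steps: [0, 5, 0, -3, 0, 0, 10, 0, -5, 0, 0, 15, 0, -5, 0, 0, 18, 0, -5, 0, 0, 18, 0, -5, 0, 0, 18, 0, -5, 0, 0, 18, 0, -5, 0]

```text
time_s: 0.85
ee_pos: [574.9, 179.1, 263.6]
ee_rot: [-180.0, 0.0, 90.0]
force: [-0.1, 0.6, 0.0]
gripper_width: 91.3
```

```bash
python3 - <<'E'
from h import *
print(env.state()['ee_pos'],env.state()['ee_rot']); p,im=grab('wrist','wA'); np.save('wA.npy',p,allow_pickle=True)
E
```

```text
[574.86819249 179.0607023  263.61099875] [-1.79960507e+02  4.78328794e-02  8.99627728e+01]
```

jog_arm:
  steps: [0, -5, 0, 0, 0, 0, -10, 0, 0, 0, 0, -15, 0, 0, 0, 0, -20, 0, 0, 0, 0, -25, 0, 0, 0, 0, -30, 0, 0, 0, 0, -30, 0, 0, 0, 0, -30, 0, 0, 0, 0, -30, 0, 0, 0]

```text
time_s: 1.8
ee_pos: [574.7, -119.8, 264.0]
ee_rot: [-180.0, -0.0, 90.0]
force: [-0.5, -0.2, -0.7]
gripper_width: 91.5
```

```bash
python3 - <<'E'
from h import *
print(env.state()['ee_pos'],env.state()['ee_rot']); p,im=grab('wrist','wB'); np.save('wB.npy',p,allow_pickle=True)
E
```

```text
[ 574.67926568 -119.75745476  263.98126491] [-1.79994474e+02 -3.73465581e-02  8.99701028e+01]
```

View pics/wA.png

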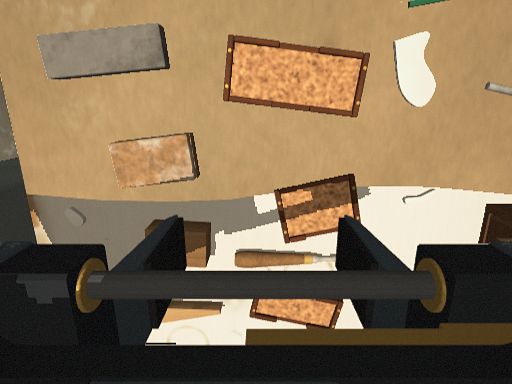

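View pics/wB.png

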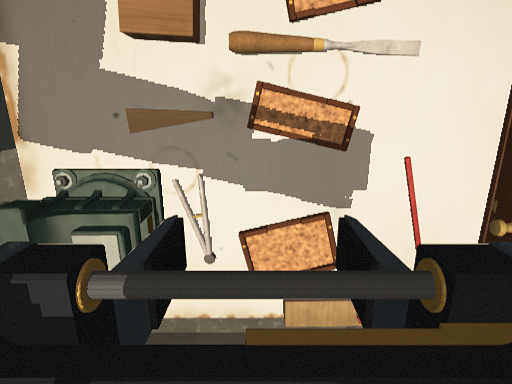

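Wrist A: stone about (38–168, 24–80), cork about (108–199, 132–187), stone tray (223–369, 36–116), another tray (275–359, 174–242). Wrist B: wedge (127–213, 107–133) with its wide end to the left, wedge tray (248–360, 81–151), and the last tray partly hidden at (240–337, 212–270).

```bash
cat > m.py <<'E'
from h import *
def rep(name,p,px,z):
    P=np.array([ray(p,u,v,z)[:2] for u,v in px]); c=P.mean(0)
    L=[np.linalg.norm(P[i]-P[(i+1)%4]) for i in range(4)]
    (d)=(P[1]-P[0])+(P[2]-P[3]); a=np.degrees(np.arctan2(d[1],d[0]))
    print(name,'c',c.round(0),'sides',np.round(L),'ang of side01',a.round(1))
def load(n): return np.load(n+'.npy',allow_pickle=True).item()
E
python3 - <<'E'
from m import *
A=load('wA');B=load('wB')
O=dict(A); R=np.array(O['R']); O['R']=np.array([[1,0,0],[0,-.96,.28],[0,-.28,-.96]]);O['t']=-O['R']@np.array([574.1,79.4,383.8])
rep('stone',A,[(38,37),(158,24),(164,69),(48,79)],24)
rep('cork',A,[(109,145),(190,133),(196,178),(121,187)],33)
rep('stray',A,[(231,36),(369,54),(357,116),(223,100)],13)
rep('trayX',A,[(275,190),(353,174),(359,224),(287,242)],13)
rep('wtray',B,[(260,81),(359,107),(348,151),(248,127)],13)
rep('hard0',O,[(111,90),(197,97),(196,136),(113,130)],42)
rep('trayX0',O,[(279,47),(381,24),(388,101),(292,122)],13)
rep('wedge',B,[(126,109),(213,112),(213,118),(130,133)],22)
print('sand',[ray(B,u,v,13).round() for u,v in [(239,231),(330,212)]])
S=env.camera_params('side')
rep('sandS',S,[(274,279),(338,262),(357,294),(290,311)],13)
rep('wtrayS',S,[(277,214),(338,220),(336,238),(273,233)],13)
im=cv2.imread('pics/side0.png')[130:330,150:370]; cv2.imwrite('pics/s0z.png',cv2.resize(im,None,fx=3,fy=3)[:600])
E
```

```text
stone c [380. 320.] sides [146.  50. 146.  48.] ang of side01 5.0
cork c [434. 188.] sides [107.  59. 102.  57.] ang of side01 7.6
stray c [618. 292.] sides [173.  76. 177.  77.] ang of side01 -6.7
trayX c [657. 116.] sides [111.  76. 108.  82.] ang of side01 13.7
wtray c [632. -56.] sides [134.  59. 140.  60.] ang of side01 -13.6
hard0 c [461.  70.] sides [90. 41. 90. 41.] ang of side01 -4.3
trayX0 c [657. 112.] sides [112.  81. 112.  82.] ang of side01 11.9
wedge c [457. -56.] sides [112.   8. 112.  30.] ang of side01 4.0
sand [array([ 542., -218.,   13.]), array([ 674., -189.,   13.])]
sandS c [ 618. -263.] sides [142.  92. 135.  85.] ang of side01 15.7
wtrayS c [632. -72.] sides [144.  70. 139.  75.] ang of side01 -12.1
```

View pics/s0z.png

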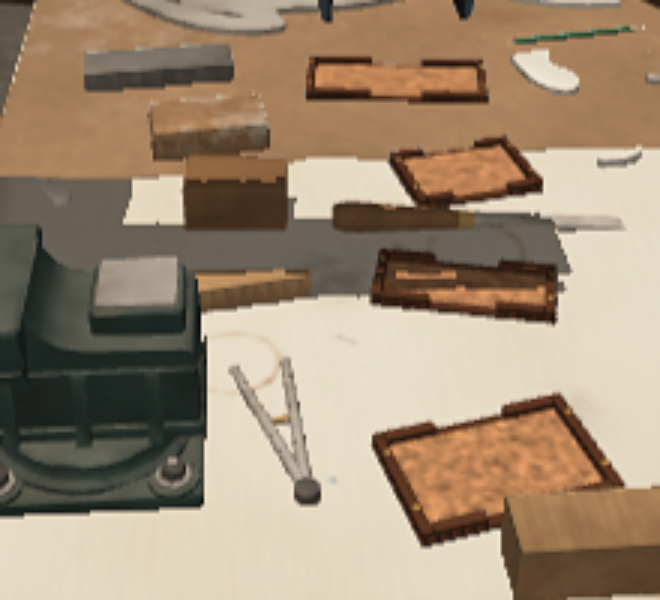

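The zoomed side view confirms which tray is which. It also shows the vise next to the wedge, and a bar with a clamp next to the sanding tray. I'll check the heights of those two against the gripper body.

```bash
python3 - <<'E'
from m import *
S=env.camera_params('side');B=load('wB')
def hgt(p,b,t,n): # vertical edge: bottom px at z=0, top px
    X=ray(p,*b,0); z=min(np.arange(0,300,1.),key=lambda z:abs(proj(p,[X[0],X[1],z])[1]-t[1])); print(n,X.round(),'h',z)
hgt(S,(217,298),(218,283),'vise base SE')
hgt(S,(218,283),(218,222),'vise body?')
hgt(S,(326,329),(320,298),'bar W end front')
hgt(S,(402,345),(390,285),'clamp from bar')
print('vise top plate, z 60/90/120')
for z in (60,90,120):
    print(z,[ray(S,u,v,z)[:2].round().tolist() for u,v in [(182,218),(209,215),(212,235),(217,205),(217,236)]])
    print('  wB',[ray(B,u,v,z)[:2].round().tolist() for u,v in [(75,233),(123,230),(160,185),(150,200),(55,200)]])
print('vise base wB', [ray(B,u,v,12)[:2].round().tolist() for u,v in [(52,170),(160,170)]])
print('file', [ray(B,u,v,15)[:2].round().tolist() for u,v in [(230,42),(325,45),(420,47),(230,52)]])
print('bar', [ray(B,u,v,40)[:2].round().tolist() for u,v in [(284,300),(355,300)]])
im=np.hstack([cv2.resize(cv2.imread('pics/side0.png')[170:340,100:270],None,fx=3,fy=3)[:, :],])
C,sc=grab('scene','sc1')
cv2.imwrite('pics/vz.png',np.vstack([cv2.resize(sc[90:240,200:430],(767,500))]))
E
```

```text
vise base SE [ 430. -271.    0.] h 39.0
vise body? [ 432. -231.    0.] h 148.0
bar W end front [ 621. -356.    0.] h 76.0
clamp from bar [ 742. -397.    0.] h 138.0
vise top plate, z 60/90/120
60 [[356.0, -90.0], [414.0, -83.0], [421.0, -154.0], [431.0, -44.0], [432.0, -158.0]]
  wB [[331.0, -201.0], [394.0, -197.0], [448.0, -136.0], [434.0, -156.0], [313.0, -156.0]]
90 [[361.0, -133.0], [416.0, -125.0], [424.0, -193.0], [432.0, -89.0], [433.0, -197.0]]
  wB [[350.0, -188.0], [409.0, -184.0], [458.0, -129.0], [445.0, -147.0], [334.0, -147.0]]
120 [[367.0, -175.0], [419.0, -168.0], [426.0, -232.0], [434.0, -134.0], [435.0, -236.0]]
  wB [[370.0, -175.0], [423.0, -172.0], [468.0, -121.0], [456.0, -137.0], [355.0, -137.0]]
vise base wB [[283.0, -127.0], [434.0, -127.0]]
file [[536.0, 35.0], [654.0, 31.0], [772.0, 29.0], [536.0, 23.0]]
bar [[608.0, -316.0], [713.0, -316.0]]
```

View pics/vz.png

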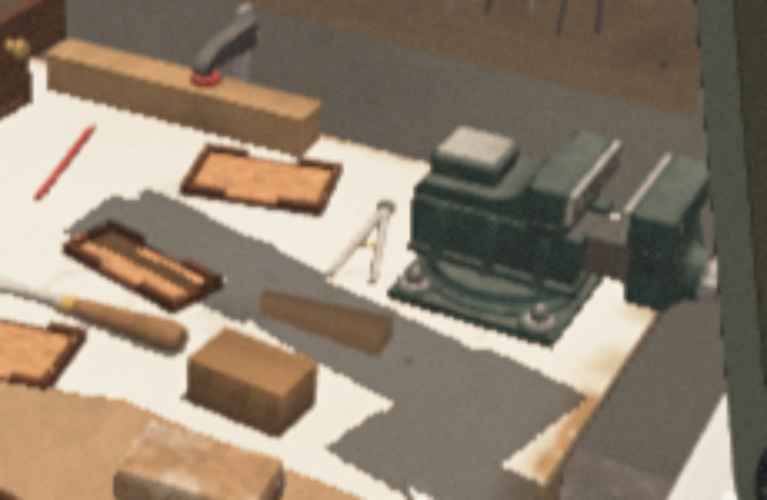

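Obstacles: the vise's east edge is at x≈433, its rear at y≈-130 to -140, height ~120. The file lies near y≈30 and the bar's top is at y≲-316. I'll refine the poses with colour masks on the pictures I already have.

```bash
cat >> m.py <<'E'
def fit(name,p,im,cpred,rad,z,cond,L):
    """largest mask blob near predicted centre -> rays on plane z -> minAreaRect (mm)"""
    u,v=proj(p,[*cpred,z]); h=cv2.cvtColor(im,cv2.COLOR_BGR2HSV); m=cond(h).astype(np.uint8)
    k=np.zeros_like(m); r=int(rad*p['fx']/np.linalg.norm(np.array(p['R'])@[*cpred,z]+np.array(p['t']))); cv2.circle(k,(int(u),int(v)),r,1,-1); m&=k
    m=cv2.morphologyEx(cv2.morphologyEx(m,cv2.MORPH_CLOSE,np.ones((5,5))),cv2.MORPH_OPEN,np.ones((3,3)))
    cs,_=cv2.findContours(m,cv2.RETR_EXTERNAL,cv2.CHAIN_APPROX_NONE)
    if not cs: print(name,'none');return
    c=max(cs,key=cv2.contourArea)[:,0]
    P=np.array([ray(p,a,b,z)[:2] for a,b in c],np.float32); (cx,cy),(w,l),_=cv2.minAreaRect(P)
    b=cv2.boxPoints(cv2.minAreaRect(P)); e=max([b[1]-b[0],b[2]-b[1]],key=np.linalg.norm); a=(np.degrees(np.arctan2(e[1],e[0]))+90)%180-90
    print(name,'c',round(cx,1),round(cy,1),'size',sorted([round(w),round(l)]),'want',L,'ang',round(a,1),'fill',round(cv2.contourArea(P)/(w*l),2))
    return np.array([cx,cy,a])
tray=lambda h:((h[...,2]<130)&(h[...,1]>110))|((h[...,1]>115)&(h[...,0]<16))
E
python3 - <<'E'
from m import *
A,B=load('wA'),load('wB'); a,b=cv2.imread('pics/wA.png'),cv2.imread('pics/wB.png')
hA=cv2.cvtColor(a,cv2.COLOR_BGR2HSV);hB=cv2.cvtColor(b,cv2.COLOR_BGR2HSV)
for n,(u,v),h in [('stone',(100,52),hA),('stoneside',(165,50),hA),('tan',(100,110),hA),('cork',(150,160),hA),('cork',(180,150),hA),('corkside',(196,155),hA),('strayrim',(300,47),hA),('floor',(300,75),hA),('wedge',(150,120),hB),('shadow',(150,90),hB),('hard',(160,15),hB),('Xrim',(315,182),hA)]: print(n,h[v,u])
fit('stone',A,a,(380,320),95,24,lambda h:(h[...,1]<50)&(h[...,2]>80)&(h[...,2]<175),(50,150))
fit('cork',A,a,(434,188),72,33,lambda h:(h[...,2]>120)&~((h[...,0]>15)&(h[...,1]>95)&(h[...,1]<125)),(62,104))
fit('stray',A,a,(618,292),105,7,tray,(80,180))
fit('block',A,a,(657,114),75,7,tray,(85,115))
fit('wtray',B,b,(632,-58),80,7,tray,(62,140))
fit('wedge',B,b,(457,-56),65,22,lambda h:h[...,1]>70,(32,110))
E
```

```text
stone [ 19  54 147]
stoneside [15 65 39]
tan [ 17 109 202]
cork [ 15 132 181]
cork [ 15 131 212]
corkside [ 11 137  39]
strayrim [ 11 168 112]
floor [ 14 149 226]
wedge [ 15 127 114]
shadow [ 20  53 131]
hard [ 15 148 158]
Xrim [ 10 173  53]
stone c 365.8 341.8 size [2, 4] want (50, 150) ang 81.1 fill 0.9
cork c 432.7 188.0 size [61, 107] want (62, 104) ang 6.5 fill 0.91
stray c 618.0 293.4 size [80, 181] want (80, 180) ang -7.0 fill 0.96
block c 660.9 97.7 size [115, 116] want (85, 115) ang -77.9 fill 0.7
wtray c 630.5 -55.4 size [61, 141] want (62, 140) ang -13.1 fill 0.96
wedge c 456.1 -59.0 size [30, 113] want (32, 110) ang -0.0 fill 0.62
```

```bash
python3 - <<'E'
from m import *
A=load('wA'); a=cv2.imread('pics/wA.png')
fit('stone',A,a,(380,320),95,24,lambda h:(h[...,1]<85)&(h[...,2]>85)&(h[...,2]<180),(50,150))
E
```

```text
stone c 379.8 320.8 size [52, 149] want (50, 150) ang 5.3 fill 0.91
```

jog_arm:
  steps: [0, 44, -19.5, 8, -95, 0, 44, -19.5, 8, -95, 0, 44, -19.5, 8, -95, 0, 44, -19.5, 8, -95, 0, 44, -19.5, 8, -95, 0, 44, -19.5, 8, -95, 0, 44, -19.5, 8, -95, 0, 44, -19.5, 8, -95, 0, 44, -19.5, 8, -95, 0, 44, -19.5, 8, -95, 0, 44, -19.5, 8, -95, 0, 44, -19.5, 8, -95, 0, 44, -19.5, 8, -95, 0, 44, -19.5, 8, -95, 0, 44, -19.5, 8, -95, 0, 44, -19.5, 8, -95, 0, 44, -19.5, 8, -95]

```text
time_s: 3.6
ee_pos: [380.3, 319.7, 184.0]
ee_rot: [180.0, 0.0, -175.1]
force: [-0.6, -0.3, 0.7]
gripper_width: 91.5
```

jog_arm:
  steps: [0, 0, 0.1, 5, 0, 0, 0, 0.1, 10, 0, 0, 0, 0.1, 14, 0, 0, 0, 0.1, 16.5, 0, 0, 0, 0.1, 17.5, 0, 0, 0, 0.1, 17.5, 0, 0, 0, 0.1, 17.5, 0, 1, 0, 0.1, 17.5, 0, 1, 0, 0.1, 17.5, 0, 1, 0, 0.1, 17.5, 0, 1, 0, 0.1, 17.5, 0, 1, 0, 0.1, 17.5, 0, 1, 0, 0.1, 17.5, 0, 1, 0, 0.1, 17.5, 0, 1, 0, 0.1, 17.5, 0, 1, 0, 0.1, 17.5, 0, 1, 0, 0.1, 15, 0, 1, 0, 0.1, 12, 0, 1, 0, 0.1, 10, 0, 1, 0, 0.1, 10, 0]
  force: 35

```text
time_s: 5.6
ee_pos: [381.0, 321.8, 85.6]
ee_rot: [179.9, 0.2, -175.0]
force: [0.4, -0.0, -4.9]
gripper_width: 49.9
```

```bash
python3 - <<'E'
from m import *
p,im=grab('side','s1'); p2,w=grab('wrist','w1')
cv2.imwrite('pics/c1.png',np.hstack([im[60:310,60:360],w[100:350,:400]]))
print(env.state()['ee_pos'],env.state()['force'])
E
```

```text
[379.19699021 320.28567743  82.90292325] [-0.67180445 -0.33458739 -5.53876098]
```

View pics/c1.png

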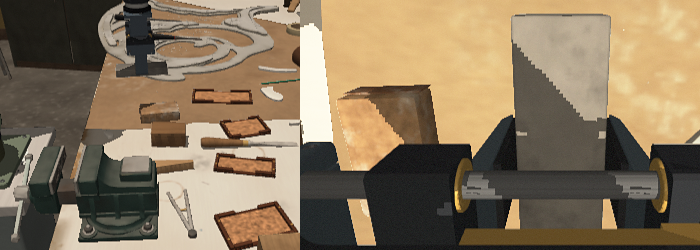

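```bash
cat >> m.py <<'E'
def go(x,y,z,yaw):
    s=env.state();q=np.radians(s['ee_rot'][2]);d=np.array([x,y,z])-s['ee_pos']
    print('steps cm',round((d[0]*np.cos(q)+d[1]*np.sin(q))/10,2),round((d[0]*np.sin(q)-d[1]*np.cos(q))/10,2),round(-d[2]/10,2),'turn',round(-((yaw-s['ee_rot'][2]+180)%360-180),1))
E
python3 - <<'E'
from m import *
p=env.camera_params('wrist'); s=env.state(); z=s['ee_pos'][2]+15
q=np.radians(s['ee_rot'][2])
for u,v in [(210,115),(308,115)]:
    d=ray(p,u,v,z)[:2]-s['ee_pos'][:2]; print('end in tool',d@[np.cos(q),np.sin(q)],d@[np.sin(q),-np.cos(q)])
go(618,293.4,85,173)
E
```

```text
end in tool 75.20483049461035 -24.352675025908503
end in tool 75.21801529489687 23.482012041657107
steps cm -23.55 -4.76 -0.21 turn 12.0
```

jog_arm:
  steps: [1, -23.5, -4.8, 0, 12, 1, -23.5, -4.8, 0, 12, 1, -23.5, -4.8, 0, 12, 1, -23.5, -4.8, 0, 12, 1, -23.5, -4.8, 0, 12, 1, -23.5, -4.8, 0, 12, 1, -23.5, -4.8, 0, 12, 1, -23.5, -4.8, 0, 12, 1, -23.5, -4.8, 0, 12]

```text
time_s: 6.6
ee_pos: [616.5, 293.8, 83.1]
ee_rot: [-179.9, -0.1, 173.1]
force: [-0.6, 0.0, -4.8]
gripper_width: 50.1
```

```bash
python3 - <<'E'
from m import *
print(env.state()['ee_pos'],env.state()['ee_rot']);go(618,293.4,14.5,173)
E
```

```text
[616.48927339 293.75933112  83.11177404] [-1.79931920e+02 -1.19949506e-01  1.73056968e+02]
steps cm -0.15 -0.02 6.86 turn 0.1
```

jog_arm:
  steps: [1, -0.1, 0, 3, 0, 1, -0.1, 0, 5, 0, 1, -0.1, 0, 6.4, 0, 1, -0.1, 0, 6.8, 0, 1, -0.1, 0, 6.8, 0, 1, -0.1, 0, 6.8, 0, 0.25, -0.1, 0, 6.8, 0, 0.25, -0.1, 0, 6.8, 0, 0.25, -0.1, 0, 6.8, 0, 0.25, -0.1, 0, 6.8, 0, 0.25, -0.1, 0, 4, 0, 0.25, -0.1, 0, 0, 0, 0, -0.1, 0, -5, 0, 0, -0.1, 0, -5, 0, 0, -0.1, 0, -5, 0]

```text
time_s: 8.1
ee_pos: [620.0, 293.9, 136.0]
ee_rot: [179.9, 0.2, 173.0]
force: [-0.8, -1.2, -1.2]
gripper_width: 88.8
```

```bash
python3 - <<'E'
from m import *
go(433.5,188.5,100,186.5)
E
```

```text
steps cm 17.22 -12.73 3.6 turn -13.5
```

jog_arm:
  steps: [0, 17.2, -12.7, 1, -13.5, 0, 17.2, -12.7, 1, -13.5, 0, 17.2, -12.7, 1, -13.5, 0, 17.2, -12.7, 1, -13.5, 0, 17.2, -12.7, 1, -13.5, 0, 17.2, -12.7, 2, -13.5, 0, 17.2, -12.7, 4, -13.5, 0, 17.2, -12.7, 4, -13.5]

```text
time_s: 8.9
ee_pos: [431.8, 188.0, 91.1]
ee_rot: [-179.9, -0.3, -173.5]
force: [0.0, -0.9, 0.2]
gripper_width: 91.4
```

```bash
python3 - <<'E'
from m import *
print(env.state()['ee_pos'],env.state()['ee_rot']);go(433.5,188.5,12,186.5)
E
```

```text
[431.8281833  188.01803442  91.05303662] [-179.91391088   -0.31432616 -173.50397702]
steps cm -0.17 0.03 7.91 turn -0.0
```

jog_arm:
  steps: [0, -0.1, 0, 4, 0, 0, -0.1, 0, 7, 0, 0, -0.1, 0, 8, 0, 0, -0.1, 0, 8, 0, 0, -0.1, 0, 8, 0, 1, -0.1, 0, 8, 0, 1, -0.1, 0, 8, 0, 1, -0.1, 0, 8, 0, 1, -0.1, 0, 8, 0, 1, -0.1, 0, 8, 0, 1, -0.1, 0, 8, 0, 1, -0.1, 0, 8, 0, 1, -0.1, 0, 5, 0, 1, -0.1, 0, 1, 0, 1, -0.1, 0, -3, 0, 1, -0.1, 0, -6, 0, 1, -0.1, 0, -6, 0, 1, -0.1, 0, -6, 0]
  force: 35

```text
time_s: 10.7
ee_pos: [433.7, 188.5, 153.8]
ee_rot: [180.0, 0.0, -173.5]
force: [0.1, 0.2, -1.4]
gripper_width: 61.8
```

```bash
python3 - <<'E'
from m import *
print(env.state()['ee_pos'],env.state()['ee_rot']);go(615,-210,152,196)
p,w=grab('wrist','w2'); cv2.imwrite('pics/c2.png',w[80:384])
E
```

```text
[433.71336094 188.46236086 153.76439522] [ 1.79995442e+02  1.23730749e-02 -1.73501275e+02]
steps cm -13.5 -41.64 0.18 turn -9.5
```

```bash
python3 - <<'E'
from m import *
go(580,-300,260,90)
p=load('wB');print([ray(p,500,228,z).round() for z in (60,100,140)])
E
```

```text
steps cm -9.08 -50.17 -10.72 turn 96.5
[array([ 886., -194.,   60.]), array([ 852., -178.,  100.]), array([ 819., -161.,  140.])]
```

jog_arm:
  steps: [1, -9, -50, -10.5, 96.5, 1, -9, -50, -10.5, 96.5, 1, -9, -50, -10.5, 96.5, 1, -9, -50, -10.5, 96.5, 1, -9, -50, -10.5, 96.5, 1, -9, -50, -10.5, 96.5, 1, -9, -50, -10.5, 96.5, 1, -9, -50, -10.5, 96.5, 1, -9, -50, -10.5, 96.5, 1, -9, -50, -10.5, 96.5, 1, -9, -50, -10.5, 96.5, 1, -9, -50, -10.5, 96.5, 1, -9, -50, -10.5, 96.5, 1, -9, -50, -10.5, 96.5, 1, -9, -50, -10.5, 96.5, 1, -9, -50, -10.5, 96.5]

```text
time_s: 12.35
ee_pos: [579.9, -297.3, 258.7]
ee_rot: [-180.0, -0.0, 90.1]
force: [0.9, 0.7, -0.6]
gripper_width: 62.0
```

```bash
python3 - <<'E'
from m import *
print(env.state()['ee_pos'],env.state()['ee_rot'])
p,w=grab('wrist','w3'); np.save('w3.npy',p,allow_pickle=True)
fit('sand',p,w,(618,-248),85,7,tray,(92,138))
E
```

```text
[ 579.9464581  -297.34194595  258.69055804] [-1.79973248e+02 -1.88914103e-02  9.00699547e+01]
sand c 616.4 -270.0 size [126, 150] want (92, 138) ang 14.0 fill 0.74
```

View pics/w3.png

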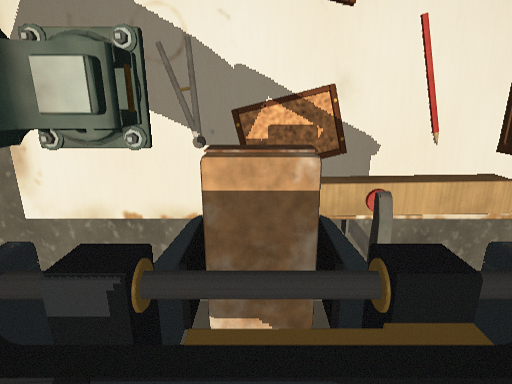

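Three sanding-tray corners are visible: (232,109), (335,84) and (346,150). The cork's far end is at row ~150, columns 204–320.

```bash
python3 - <<'E'
from m import *
p=load('w3');P=[ray(p,u,v,10)[:2] for u,v in [(232,109),(335.5,84),(346.5,151)]]
print(np.array(P).round(1),'c',((P[0]+P[2])/2).round(1),[np.linalg.norm(P[i]-P[i+1]).round() for i in (0,1)],[np.degrees(np.arctan2(*(P[i+1]-P[i])[::-1])) for i in (0,1)])
for v in (150,157):print('held end',v,[(ray(p,u,v,258.7-12+33)-[579.9,-297.3,0])[:2].round(1) for u in (203,321)])
go(617,-247,152,194)
E
```

```text
[[ 541.5 -223. ]
 [ 674.7 -192. ]
 [ 695.5 -277.6]] c [ 618.5 -250.3] [np.float64(137.0), np.float64(88.0)] [np.float64(13.108154894795613), np.float64(-76.32255713934099)]
held end 150 [array([-28.6,  58.4]), array([28.5, 58.5])]
held end 157 [array([-28.8,  55. ]), array([28.7, 55.1])]
steps cm 5.04 3.71 10.69 turn -103.9
```

```bash
python3 - <<'E'
from m import *
p=load('w3')
for n,u,v,zs in [('bar N top edge',345,178,(50,60,76)),('red foot',375,198,(60,80,90)),('clamp L edge',370,240,(100,140)),('clamp top',382,192,(110,140)),('bar W end',322,178,(50,76))]:
    print(n,[ray(p,u,v,z).round().tolist() for z in zs])
go(617,-252,110,13.5)
E
```

```text
bar N top edge [[685.0, -306.0, 50.0], [682.0, -304.0, 60.0], [678.0, -300.0, 76.0]]
red foot [[722.0, -329.0, 60.0], [714.0, -323.0, 80.0], [710.0, -320.0, 90.0]]
clamp L edge [[706.0, -368.0, 100.0], [691.0, -350.0, 140.0]]
clamp top [[709.0, -307.0, 110.0], [697.0, -299.0, 140.0]]
bar W end [[656.0, -306.0, 50.0], [651.0, -300.0, 76.0]]
steps cm 4.54 3.71 14.89 turn 76.6
```

jog_arm:
  steps: [1, 4.5, 3.7, 3, 76.5, 1, 4.5, 3.7, 5, 76.5, 1, 4.5, 3.7, 8, 76.5, 1, 4.5, 3.7, 8, 76.5, 1, 4.5, 3.7, 8, 76.5, 1, 4.5, 3.7, 8, 76.5, 1, 4.5, 3.7, 8, 76.5, 1, 4.5, 3.7, 8, 76.5, 1, 4.5, 3.7, 8, 76.5, 1, 4.5, 3.7, 12, 76.5, 1, 4.5, 3.7, 14, 76.5, 1, 4.5, 3.7, 14, 76.5, 1, 4.5, 3.7, 14, 76.5]

```text
time_s: 13.7
ee_pos: [617.4, -253.0, 119.5]
ee_rot: [180.0, -0.0, 13.5]
force: [0.2, 0.7, -0.9]
gripper_width: 62.0
```

```bash
python3 - <<'E'
from m import *
print(env.state()['ee_pos'],env.state()['ee_rot'])
p,s=grab('side','s4'); p2,s2=grab('scene','sc4')
cv2.imwrite('pics/c4.png',np.hstack([cv2.resize(s[180:330,230:430],(400,300)),cv2.resize(s2[60:210,180:380],(400,300))]))
go(617,-252,18,13.5)
E
```

```text
[ 617.41398692 -252.95835644  119.54330488] [ 1.79975923e+02 -3.38858877e-02  1.35259106e+01]
steps cm -0.08 -0.16 10.29 turn 0.0
```

View pics/c4.png

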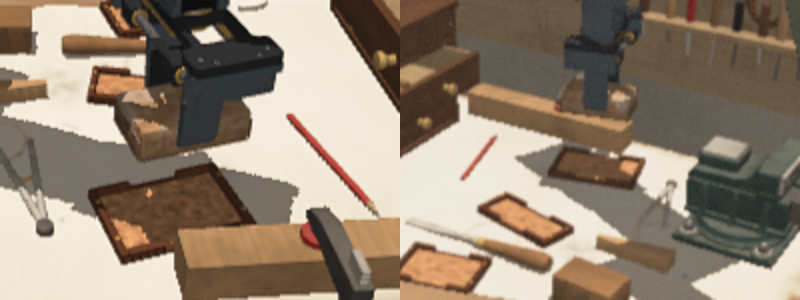

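jog_arm:
  steps: [1, 0, -0.1, 3, 0, 1, 0, -0.1, 5, 0, 1, 0, -0.1, 7, 0, 1, 0, -0.1, 8, 0, 1, 0, -0.1, 8, 0]

```text
time_s: 14.3
ee_pos: [616.6, -252.0, 38.6]
ee_rot: [-180.0, 0.0, 13.5]
force: [-0.3, -1.2, -0.9]
gripper_width: 61.4
```

jog_arm:
  steps: [1, 0, 0, 1, 0, 1, 0, 0, 1.6, 0, 1, 0, 0, 2, 0, 1, 0, 0, 2.1, 0, 1, 0, 0, 2.1, 0, 0.25, 0, 0, 2.1, 0, 0.25, 0, 0, 2.1, 0, 0.25, 0, 0, 2.1, 0, 0.25, 0, 0, 2.1, 0, 0.25, 0, 0, 1, 0, 0.25, 0, 0, -2, 0, 0.25, 0, 0, -6, 0, 0.25, 0, 0, -11, 0, 0.25, 0, 0, -14, 0, 0.25, 0, 0, -14, 0, 0.25, 0, 0, -14, 0]

```text
time_s: 15.9
ee_pos: [616.9, -252.1, 180.2]
ee_rot: [179.9, -0.1, 13.5]
force: [1.3, 0.3, -0.7]
gripper_width: 68.2
```

```bash
python3 - <<'E'
from m import *
s=env.state();print(s['ee_pos'],s['ee_rot'],s['force'])
go(461,70,200,-4); go(461,-100,250,90); go(380,70,250,0)
E
```

```text
[ 616.9070735  -252.09714795  180.19632409] [ 1.79933208e+02 -9.16876714e-02  1.35013528e+01] [ 1.2586463   0.29502246 -0.65380745]
steps cm -7.64 -34.96 -1.98 turn 17.5
steps cm -11.61 -18.43 -6.98 turn -76.5
steps cm -15.52 -36.85 -6.98 turn 13.5
```

```bash
python3 - <<'E'
from m import *
go(380,10,260,0)
E
```

```text
steps cm -16.92 -31.02 -7.98 turn 13.5
```

jog_arm:
  steps: [0, -17, -31, -8, 13.5, 0, -17, -31, -8, 13.5, 0, -17, -31, -8, 13.5, 0, -17, -31, -8, 13.5, 0, -17, -31, -8, 13.5, 0, -17, -31, -8, 13.5, 0, -17, -31, -8, 13.5, 0, -17, -31, -8, 13.5, 0, -17, -31, -8, 13.5, 0, -17, -31, -8, 13.5]

```text
time_s: 16.9
ee_pos: [379.5, 9.2, 258.2]
ee_rot: [180.0, 0.0, 0.0]
force: [0.7, 0.3, -1.1]
gripper_width: 91.4
```

```bash
python3 - <<'E'
from m import *
s=env.state();print(s['ee_pos'],s['ee_rot'])
p,w=grab('wrist','w5'); np.save('w5.npy',p,allow_pickle=True)
h=cv2.cvtColor(w,cv2.COLOR_BGR2HSV)
u,v=proj(p,[461,70,42]);print(u,v,h[int(v),int(u)])
fit('hard',p,w,(461,70),62,42,lambda h:(h[...,1]>90)&(h[...,2]>110),(55,85))
fit('block',p,w,(657,112),74,7,tray,(85,115))
fit('wtray',p,w,(631,-56),80,7,tray,(62,140))
E
```

```text
[379.50442218   9.24737677 258.17059072] [1.79963189e+02 4.95111603e-02 1.66056252e-02]
209.91233941168923 102.03547259365301 [ 15 151  83]
hard c 484.8 77.5 size [25, 26] want (55, 85) ang -3.5 fill 0.91
block none
wtray c 578.1 -58.4 size [1, 24] want (62, 140) ang -90.0 fill 1.0
```

View pics/w5.png

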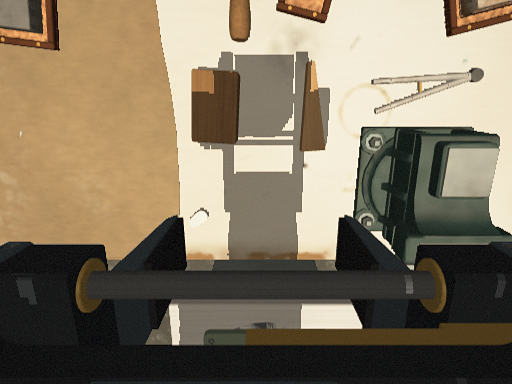

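The hardwood spans columns 192–239 and rows 69–143. Its dark patch is a shadow, so my earlier centre was off. The wedge runs from (313,61) to (301–327,150). The stone and cork are visible in their trays at the top corners.

```bash
python3 - <<'E'
from m import *
p=load('w5'); w=cv2.imread('pics/w5.png')
f=lambda h:(h[...,1]>110)
for z in (42,30): fit('hard%d'%z,p,w,(462,63),62,z,f,(55,85))
for z in (22,11): fit('wedge%d'%z,p,w,(457,-57),65,z,f,(32,110))
rep('hardhand',p,[(192,69),(192,142),(239,143),(239,70)],42)
rep('wedgehand',p,[(310.5,61),(301,149),(327,151),(316.5,62)],22)
E
```

```text
hard42 c 455.0 63.9 size [56, 84] want (55, 85) ang -3.5 fill 0.97
hard30 c 454.9 65.6 size [58, 86] want (55, 85) ang -3.5 fill 0.97
wedge22 c 454.5 -55.3 size [31, 107] want (32, 110) ang 3.3 fill 0.64
wedge11 c 454.4 -57.0 size [32, 110] want (32, 110) ang 3.3 fill 0.64
hardhand c [455.  64.] sides [85. 58. 85. 55.] ang of side01 177.7
wedgehand c [455. -58.] sides [107.  34. 110.   7.] ang of side01 -176.9
```

```bash
python3 - <<'E'
from m import *
go(455,64,12,-3)
E
```

```text
steps cm 7.52 -5.5 24.61 turn 3.0
```

jog_arm:
  steps: [0, 7.5, -5.5, 4, 3, 0, 7.5, -5.5, 8, 3, 0, 7.5, -5.5, 12, 3, 0, 7.5, -5.5, 16, 3, 0, 7.5, -5.5, 20, 3, 0, 7.5, -5.5, 23, 3, 0, 7.5, -5.5, 24.5, 3, 0, 7.5, -5.5, 24.5, 3, 1, 7.5, -5.5, 24.5, 3, 1, 7.5, -5.5, 24.5, 3, 1, 7.5, -5.5, 24.5, 3, 1, 7.5, -5.5, 24.5, 3, 1, 7.5, -5.5, 24.5, 3, 1, 7.5, -5.5, 24.5, 3, 1, 7.5, -5.5, 24.5, 3, 1, 7.5, -5.5, 22, 3, 1, 7.5, -5.5, 18, 3, 1, 7.5, -5.5, 14, 3, 1, 7.5, -5.5, 14, 3, 1, 7.5, -5.5, 14, 3]
  force: 35

```text
time_s: 18.95
ee_pos: [453.9, 64.6, 119.1]
ee_rot: [-180.0, -0.0, -3.0]
force: [0.1, 0.3, -3.0]
gripper_width: 55.0
```

```bash
python3 - <<'E'
from m import *
s=env.state();print(s['ee_pos'],s['ee_rot'])
go(520,85,150,12)
E
```

```text
[453.90619529  64.64598895 119.09502584] [-1.79999979e+02 -4.32993253e-02 -2.99023618e+00]
steps cm 6.49 -2.38 -3.09 turn -15.0
```

jog_arm:
  steps: [1, 6.5, -2.4, -3, -15, 1, 6.5, -2.4, -3, -15, 1, 6.5, -2.4, -3, -15, 1, 6.5, -2.4, -3, -15, 1, 6.5, -2.4, -3, -15]

```text
time_s: 19.45
ee_pos: [518.1, 84.8, 146.9]
ee_rot: [-180.0, 0.3, 12.0]
force: [-0.0, -0.4, -2.5]
gripper_width: 54.6
```

```bash
python3 - <<'E'
from m import *
s=env.state();print(s['ee_pos'],s['ee_rot'])
p,w=grab('wrist','w6'); np.save('w6.npy',p,allow_pickle=True)
fit('block',p,w,(657,112),76,7,tray,(85,115))
fit('wtray',p,w,(631,-56),80,7,tray,(62,140))
E
```

```text
[518.09434412  84.83384422 146.93397206] [-179.98722636    0.29826327   11.96243347]
block c 641.5 109.5 size [82, 85] want (85, 115) ang -78.0 fill 0.96
wtray c 627.7 -54.9 size [66, 122] want (62, 140) ang -13.3 fill 0.91
```

View pics/w6.png

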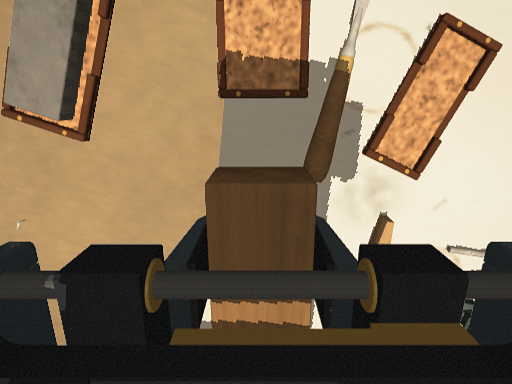

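```bash
python3 - <<'E'
from m import *
p=load('w6')
for z in (0,13):
    a,b=[ray(p,u,v,z)[:2] for u,v in [(217,98.5),(307.5,97.5)]]; n=b-a; L=np.linalg.norm(n); n/=L; d=np.array([-n[1],n[0]])
    print(z,a.round(1),b.round(1),'w',L.round(1),'c',((a+b)/2+57.5*d).round(1),'ang',np.degrees(np.arctan2(d[1],d[0])).round(1))
    for e in [((217,98),(217,5)),((307,97),(311,5))]:
        x=ray(p,*e[1],z)-ray(p,*e[0],z);print('  edge ang',np.degrees(np.arctan2(x[1],x[0])).round(1))
s=env.state();q=np.radians(12)
for u,v in [(206,183),(316,183),(214,168),(305,168)]:
    zz=s['ee_pos'][2]+(30 if v>175 else -12)
    d=(ray(p,u,v,zz)-s['ee_pos'])[:2];print('held',zz,(d@[np.cos(q),np.sin(q)]).round(1),(d@[np.sin(q),-np.cos(q)]).round(1))
rep('wtray',p,[(443,13),(501,45),(421,179),(363,152)],13)
E
```

```text
0 [591.1 144.3] [610.4  57.9] w 88.6 c [656.9 113.6] ang 12.6
  edge ang 9.7
  edge ang 11.8
13 [591.3 142.6] [609.8  59.6] w 85.0 c [656.7 113.6] ang 12.6
  edge ang 9.7
  edge ang 11.8
held 177.35143711680155 43.5 -25.8
held 177.35143711680155 43.5 25.5
held 135.35143711680155 42.0 -28.2
held 135.35143711680155 42.0 26.2
wtray c [630. -54.] sides [ 62. 135.  67. 135.] ang of side01 -102.2
```

```bash
python3 - <<'E'
from m import *
go(656.5,113,18,12)
E
```

```text
steps cm 14.1 0.11 12.94 turn -0.0
```

jog_arm:
  steps: [1, 5, 0.1, 1, 0, 1, 10, 0.1, 3, 0, 1, 14, 0.1, 5, 0, 1, 14, 0.1, 8, 0, 1, 14, 0.1, 10.5, 0, 1, 14, 0.1, 12, 0, 1, 14, 0.1, 12.8, 0, 1, 14, 0.1, 12.8, 0, 1, 14, 0.1, 12.8, 0, 0.3, 14, 0.1, 12.8, 0, 0.3, 14, 0.1, 12.8, 0, 0.3, 14, 0.1, 12.8, 0, 0.3, 14, 0.1, 12.8, 0, 0.3, 14, 0.1, 10, 0, 0.3, 14, 0.1, 6, 0, 0.3, 14, 0.1, 0, 0, 0.3, 14, 0.1, -3, 0, 0.3, 14, 0.1, -3, 0]

```text
time_s: 21.3
ee_pos: [661.2, 114.0, 186.7]
ee_rot: [180.0, -0.8, 12.0]
force: [0.3, -0.9, 1.1]
gripper_width: 63.7
```

```bash
python3 - <<'E'
from m import *
s=env.state();print(s['ee_pos'],s['ee_rot'],s['force']); go(461,-57,130,4)
E
```

```text
[661.15836936 113.96815451 186.73505979] [179.95261834  -0.82881429  12.00102342] [ 0.27966475 -0.93959712  1.0696283 ]
steps cm -23.13 12.56 5.67 turn 8.0
```

```bash
python3 - <<'E'
from m import *
p=load('w5')
for z in (20,60,90,115): print(z,[(px,ray(p,*px,z)[:2].round().tolist()) for px in [(360,127),(390,127),(415,130),(388,160),(440,147)]])
s=env.state();print(s['ee_pos']); go(461,-57,130,4)
E
```

```text
20 [((360, 127), [430.0, -119.0]), ((390, 127), [430.0, -158.0]), ((415, 130), [427.0, -191.0]), ((388, 160), [387.0, -161.0]), ((440, 147), [405.0, -227.0])]
60 [((360, 127), [433.0, -107.0]), ((390, 127), [433.0, -142.0]), ((415, 130), [430.0, -172.0]), ((388, 160), [394.0, -144.0]), ((440, 147), [410.0, -204.0])]
90 [((360, 127), [435.0, -97.0]), ((390, 127), [435.0, -130.0]), ((415, 130), [432.0, -157.0]), ((388, 160), [399.0, -132.0]), ((440, 147), [414.0, -187.0])]
115 [((360, 127), [437.0, -89.0]), ((390, 127), [437.0, -119.0]), ((415, 130), [434.0, -145.0]), ((388, 160), [404.0, -121.0]), ((440, 147), [417.0, -172.0])]
[661.15836936 113.96815451 186.73505979]
steps cm -23.13 12.56 5.67 turn 8.0
```

jog_arm:
  steps: [0.3, -22.5, 12.6, 2, 7, 0.3, -22.5, 12.6, 2, 7, 0.3, -22.5, 12.6, 2, 7, 0.3, -22.5, 12.6, 2, 7, 0.3, -22.5, 12.6, 2, 7, 0.3, -22.5, 12.6, 2, 7, 0.3, -22.5, 12.6, 5.5, 7, 0.3, -22.5, 12.6, 5.5, 7, 0.3, -22.5, 12.6, 5.5, 7, 0.3, -22.5, 12.6, 5.5, 7]

```text
time_s: 22.3
ee_pos: [464.9, -56.4, 124.8]
ee_rot: [180.0, -0.1, 5.0]
force: [0.4, -0.3, -0.2]
gripper_width: 63.7
```

```bash
python3 - <<'E'
from m import *
s=env.state();print(s['ee_pos'],s['ee_rot'],s['qpos'],s['force']); go(468,-56,11,5)
E
```

```text
[464.89843088 -56.36778927 124.84632755] [ 1.79981008e+02 -1.05345349e-01  5.04315711e+00] [-8.32458035e+00  1.33875100e+01  1.10860963e+02  7.12015374e-03
  5.56446453e+01  7.66282674e+01] [ 0.36292724 -0.25383924 -0.18145012]
steps cm 0.31 -0.01 11.38 turn 0.0
```

Descend in stages, watching the force near the vise.

jog_arm:
  steps: [0.3, 0.3, 0, 3, 0, 0.3, 0.3, 0, 6, 0, 0.3, 0.3, 0, 8, 0, 0.3, 0.3, 0, 9, 0, 0.3, 0.3, 0, 9, 0]

```text
time_s: 22.8
ee_pos: [466.7, -56.1, 33.6]
ee_rot: [-180.0, 0.1, 5.0]
force: [0.2, -0.1, 0.2]
gripper_width: 63.7
```

jog_arm:
  steps: [0.3, 0, 0, 1, 0, 0.3, 0, 0, 1.8, 0, 0.3, 0, 0, 2.4, 0, 0.3, 0, 0, 2.4, 0, 1, 0, 0, 2.4, 0, 1, 0, 0, 2.4, 0, 1, 0, 0, 2.4, 0, 1, 0, 0, 2.4, 0, 1, 0, 0, 2.4, 0, 1, 0, 0, 2.4, 0, 1, 0, 0, 2.4, 0, 1, 0, 0, 2.4, 0, 1, 0, 0, 0.5, 0, 1, 0, 0, -3, 0, 1, 0, 0, -7, 0, 1, 0, 0, -11, 0, 1, 0, 0, -11, 0, 1, 0, 0, -11, 0]
  force: 25

```text
time_s: 24.6
ee_pos: [466.5, -56.4, 144.3]
ee_rot: [180.0, -0.1, 5.0]
force: [0.2, -0.7, -2.3]
gripper_width: 19.7
```

```bash
python3 - <<'E'
from m import *
s=env.state();print(s['ee_pos'],s['ee_rot'],s['force'],s['gripper_width'])
p,w=grab('wrist','w7'); np.save('w7.npy',p,allow_pickle=True)
fit('wtray',p,w,(630.5,-55.5),80,7,tray,(62,140))
fit('block',p,w,(657,113),80,7,tray,(85,115))
E
```

```text
[466.5380176  -56.37179193 144.2768665 ] [ 1.79986116e+02 -7.28243189e-02  4.99695819e+00] [ 0.17535495 -0.67262209 -2.2796265 ] 19.703452125979428
wtray c 606.2 -49.3 size [62, 77] want (62, 140) ang -12.8 fill 0.82
block c 613.0 113.5 size [13, 71] want (85, 115) ang -85.0 fill 0.75
```

View pics/w7.png

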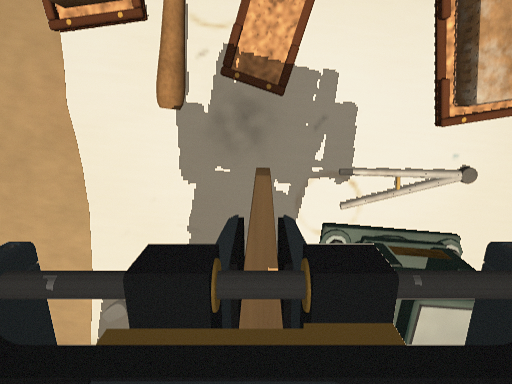

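```bash
python3 - <<'E'
from m import *
p=load('w7'); s=env.state();q=np.radians(s['ee_rot'][2]); z=s['ee_pos'][2]-11+22
T=lambda u,v,z:((lambda d:np.array([d@[np.cos(q),np.sin(q)],d@[np.sin(q),-np.cos(q)]]))((ray(p,u,v,z)-s['ee_pos'])[:2]))
for px in [(257.5,169),(270,169),(247,225),(278,225)]: print(px,T(*px,z).round(1),T(*px,z-22).round(1))
# tray: near-end corners + known size
for zz in (0,13):
    a,b=[ray(p,*e,zz)[:2] for e in [(222,72),(283,95)]]; n=(b-a);L=np.linalg.norm(n);n/=L;d=np.array([-n[1],n[0]]);print('tray',L.round(1),((a+b)/2+70*d).round(1),np.degrees(np.arctan2(d[1],d[0])).round(1))
E
```

```text
(257.5, 169) [46.8 -1.7] [42.4 -1.9]
(270, 169) [46.9  4.9] [42.4  5.6]
(247, 225) [15.1 -7.6] [ 6.3 -8.6]
(278, 225) [15.1  9.7] [ 6.3 11. ]
tray 62.1 [631.6 -57.8] -14.6
tray 59.5 [630.8 -58.2] -14.6
```

```bash
python3 - <<'E'
from m import *
go(642.5,-59,16,-11.6)
E
```

```text
steps cm 17.6 1.82 12.71 turn 16.6
```

jog_arm:
  steps: [1, 17.6, 1.8, 2, 16.5, 1, 17.6, 1.8, 2, 16.5, 1, 17.6, 1.8, 2, 16.5, 1, 17.6, 1.8, 4, 16.5, 1, 17.6, 1.8, 6, 16.5, 1, 17.6, 1.8, 8, 16.5, 1, 17.6, 1.8, 8, 16.5, 1, 17.6, 1.8, 8, 16.5]

```text
time_s: 25.45
ee_pos: [642.4, -58.9, 62.3]
ee_rot: [180.0, 0.2, -11.5]
force: [0.2, 0.8, -1.0]
gripper_width: 19.5
```

```bash
python3 - <<'E'
from m import *
s=env.state();print(s['ee_pos'],s['ee_rot'],s['force'],s['gripper_width'])
p,w=grab('side','s8');p2,w2=grab('scene','sc8')
cv2.imwrite('pics/c8.png',np.hstack([cv2.resize(w[170:270,230:370],(399,285)),cv2.resize(w2[120:220,170:310],(399,285))]))
go(642.5,-59,16,-11.6)
E
```

```text
[642.39141651 -58.87459322  62.27180002] [179.98184345   0.20453871 -11.50179876] [ 0.15499833  0.7578884  -0.99070564] 19.505833054786173
steps cm -0.12 0.02 4.85 turn 0.1
```

View pics/c8.png

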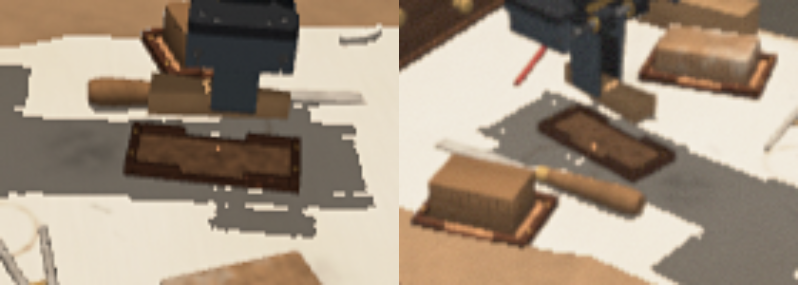

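jog_arm:
  steps: [1, 0, 0, 2, 0, 1, 0, 0, 3.5, 0, 1, 0, 0, 4.4, 0, 1, 0, 0, 4.7, 0, 1, 0, 0, 4.7, 0, 1, 0, 0, 4.7, 0, 0.6, 0, 0, 4.7, 0, 0.6, 0, 0, 4.7, 0, 0.6, 0, 0, 4.7, 0, 0.6, 0, 0, 4.7, 0, 0.6, 0, 0, 4, 0, 0.6, 0, 0, 1, 0, 0.6, 0, 0, -4, 0, 0.6, 0, 0, -9, 0, 0.6, 0, 0, -14, 0, 0.6, 0, 0, -19, 0, 0.6, 0, 0, -19, 0]

```text
time_s: 27.25
ee_pos: [647.0, -59.3, 263.6]
ee_rot: [-179.9, -1.0, -11.5]
force: [1.2, 0.3, 0.4]
gripper_width: 36.5
```

```bash
python3 - <<'E'
from m import *
print(env.state()['ee_pos']); go(430,60,330,0)
E
```

```text
[646.98468014 -59.32742001 263.62193952]
steps cm -23.64 -7.37 -6.64 turn -11.5
```

jog_arm:
  steps: [0.6, -23.6, -7.4, -6.5, -11.5, 0.6, -23.6, -7.4, -6.5, -11.5, 0.6, -23.6, -7.4, -6.5, -11.5, 0.6, -23.6, -7.4, -6.5, -11.5, 0.6, -23.6, -7.4, -6.5, -11.5, 0.6, -23.6, -7.4, -6.5, -11.5, 0.6, -23.6, -7.4, -6.5, -11.5, 0.6, -23.6, -7.4, -6.5, -11.5, 0.6, -23.6, -7.4, -6.5, -11.5]

```text
time_s: 28.15
ee_pos: [427.9, 60.0, 318.1]
ee_rot: [180.0, 0.1, -0.1]
force: [0.6, 0.4, -0.2]
gripper_width: 36.6
```

```bash
python3 - <<'E'
from m import *
p,w=grab('wrist','w9'); np.save('w9.npy',p,allow_pickle=True)
p,s=grab('side','s9')
print(env.state()['ee_pos'])
cv2.imwrite('pics/c9.png',np.vstack([w[:230],cv2.resize(s[135:325,200:370],(512,350))[:,:]])[:600])
E
```

```text
[427.74408133  60.0522557  318.0891898 ]
```

View pics/c9.png

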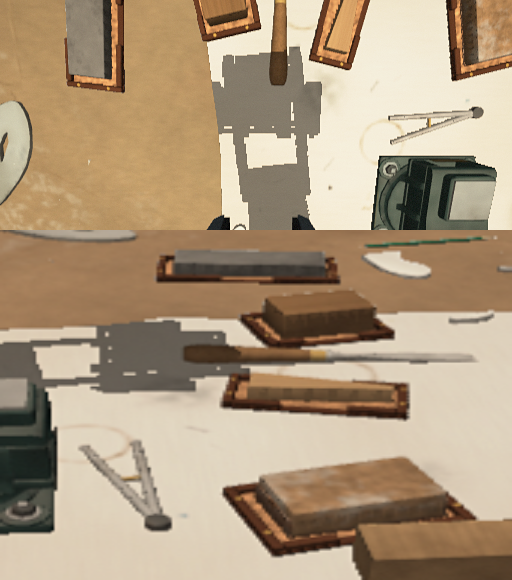

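The wrist and side views show all four blocks inside their rims, with the file and dividers undisturbed. I'll do a numeric check from higher viewpoints.

```bash
python3 - <<'E'
from m import *
go(470,230,318,0); go(470,-160,318,0)
E
```

```text
steps cm 4.21 -17.0 0.01 turn -0.1
steps cm 4.25 22.0 0.01 turn -0.1
```

jog_arm:
  steps: [0.6, 4.2, -17, 0, 0, 0.6, 4.2, -17, 0, 0, 0.6, 4.2, -17, 0, 0, 0.6, 4.2, -17, 0, 0, 0.6, 4.2, -17, 0, 0, 0.6, 4.2, -17, 0, 0, 0.6, 4.2, -17, 0, 0]

```text
time_s: 28.95
ee_pos: [469.0, 229.5, 318.7]
ee_rot: [180.0, 0.0, -0.1]
force: [-0.2, -0.0, -1.0]
gripper_width: 36.4
```

```bash
python3 - <<'E'
from m import *
p,w=grab('wrist','wC'); np.save('wC.npy',p,allow_pickle=True)
E
```

jog_arm:
  steps: [0.6, 0, 39, 0, 0, 0.6, 0, 39, 0, 0, 0.6, 0, 39, 0, 0, 0.6, 0, 39, 0, 0, 0.6, 0, 39, 0, 0, 0.6, 0, 39, 0, 0, 0.6, 0, 39, 0, 0, 0.6, 0, 39, 0, 0, 0.6, 0, 39, 0, 0, 0.6, 0, 39, 0, 0, 0.6, 0, 39, 0, 0]

```text
time_s: 30.1
ee_pos: [468.5, -158.9, 319.2]
ee_rot: [-180.0, -0.0, -0.0]
force: [0.1, 0.1, 0.2]
gripper_width: 36.6
```

```bash
python3 - <<'E'
from m import *
p,w=grab('wrist','wD'); np.save('wD.npy',p,allow_pickle=True)
C=load('wC');c=cv2.imread('pics/wC.png')
g=lambda h:(h[...,1]<85)&(h[...,2]>60)&(h[...,2]<180)
fit('stone in tray z29',C,c,(618,292),80,29,g,(50,150)); fit('stray',C,c,(618,292),105,7,lambda h:tray(h)|g(h),(80,180))
fit('wtray',p,w,(630,-56),80,7,tray,(62,140)); fit('sandtray',p,w,(618,-250),85,7,tray,(92,138))
cv2.imwrite('pics/cC.png',np.vstack([c[:220],w[:220]]))
E
```

```text
stone in tray z29 c 616.8 294.1 size [49, 131] want (50, 150) ang -6.9 fill 0.93
stray c 609.5 294.3 size [81, 163] want (80, 180) ang -6.9 fill 0.93
wtray c 627.9 -54.7 size [64, 130] want (62, 140) ang -13.1 fill 0.89
sandtray c 618.9 -251.4 size [93, 138] want (92, 138) ang 13.8 fill 0.89
```

View pics/cC.png

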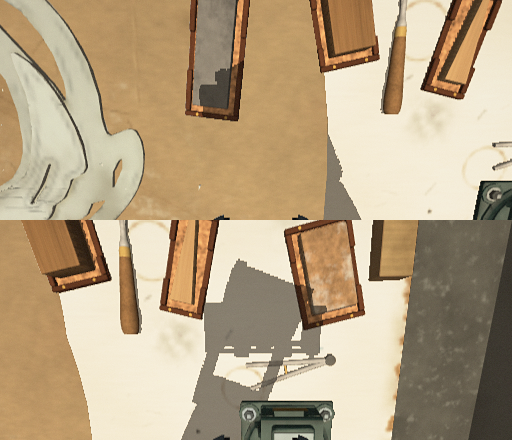

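The stone is centred in its tray to within about 1 mm, and the cork, hardwood and wedge all sit inside their rims. Handing in.

```bash
python3 -c "
from workcell import env
print(env.job_done(), env.state()['time_s'])"
```

```text
the job is handed in; nothing more can be done
the job is handed in; nothing more can be done
```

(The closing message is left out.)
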